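Undo the catches of a carving's carrying crate and hold its gate wide

TASK

Open the carrying crate so that a workmate can lift the carved stone head out: first squeeze the two round pins of the transit catch on the crate's fixed front rail fully together (that catch stays drawn back), then squeeze the two flat paddles of the sprung catch on the gate fully together and swing the gate out, past its half-open check, until it stands about 75 to 85 degrees open. The gate's spring wants to shut it, so finish while still holding the gate wide and still; do not let go of it, and leave the head and the other things on the bench where they are.

Things in the scene. Friction and masses are not known exactly. Their poses are not given: they have to be found in the camera images.
- crate: open-topped carrying crate, blue 25 mm steel tube with wooden slats: 245 mm deep (its x), 357 wide (its y, -190 to +168), frame top 220 above the bench; fixed. Origin on the bench under its middle; its front looks along its own -x. Front: a fixed panel (y -165 to -75) and the gate (y +121 to -65). Front rails lie along y at x = -110, 25 wide, 40 high, tops at 220, 10 mm apart
- transit_grip (a point): transit catch, squeezed FIRST: the point midway between its two upright round steel pins, 246 mm above the bench (26 over the rail). Pins: 14 mm diameter, 42 high over the crate's fixed front rail, in line along this point's y (crate axes), 52 mm over their outer sides. Squeezed, both slide inwards alike (geared), 11 mm each, to 30 mm over all at the stops; nothing else of it moves
- transit_catch (a joint): travel of each pin of the transit catch, m: 0 = bolt shot into the gate, 0.011 = pins fully together, bolt fully drawn; free of the gate from about 0.008. About 4 N of friction in all, no spring: it stays where it is left
- gate_grip (a point): gate's sprung catch, squeezed SECOND: the point midway between its two upright flat steel paddles, 135 mm from the hinge axis, 246 above the bench. Paddles: 24 mm wide, 6 thick, 42 high over the gate's top rail, in line along this point's y (the gate's line, hinge at +y), 52 mm over their outer sides, 30 when squeezed home (geared). Moves and turns with the gate; 120 mm from transit_grip when shut
- gate_catch (a joint): travel of each paddle, m: 0 = bolt shot, 0.011 = fully squeezed; free of the fixed rail from about 0.008. A spring resists with 4 N rising to 8.4 N and shoots the bolt again on release, so keep the paddles squeezed while the gate leaves the fixed panel (first 0.15 rad). If the gate swings shut with its bolt out it stops slightly ajar against the fixed rail
- hinge (a point): point on the gate's vertical hinge axis, at the frame top, 220 mm above the bench; crate x -110 mm, y +135 mm. Axes as gate_grip's
- gate (a joint): opening angle of the gate, rad: 0 = shut; grows as the free end swings out from the crate's front (crate -x; clockwise from above); end stop 1.7. Gate: 200 mm from hinge axis to free end, 25 thick, 1.1 kg. A spring pulls it shut with 0.15 N m at 0 rising to 0.36 N m at 1.4
- check_ball (a joint): half-open check: how far (m) a sprung steel ball on the crate by the hinge is pushed back by a nub on the gate; 0 except as the gate passes. The nub meets it at a gate angle of about 0.55 rad, tops it at 0.75 and is clear at 0.95; getting past adds up to about 0.5 N m (some 6 N in all at the paddles). Let go beyond it, the gate falls back against the check (about 0.9) or shut
- head: bystander: faceted limestone head on its base, 105 x 100 mm, 166 mm high, standing in the crate; origin under its centre
- mallet: bystander: round wooden carver's mallet standing on its head, 100 mm across, 212 mm high with its handle upright; origin under its centre
- brush: bystander: wooden bench brush with black bristles, 300 mm long, 50 mm wide, 50 mm high, lying behind the crate along its back; its origin, on the underside, lies 165 mm from the bristle end
- chisel_wide: bystander: steel stone chisel, 200 mm long, 16 mm thick, 28 mm wide blade, lying on the hinge side of the crate; origin under its middle
- chisel_claw: bystander: steel stone chisel, 200 mm long, 16 mm thick, 18 mm wide blade, lying in front of the crate, beyond the offcut; origin under its middle
- rasp: bystander: flat rasp with wooden handle, 240 mm long, 22 mm wide, 12 mm high, lying flat on the bench in front of the gate; the gate's bottom edge is 35 mm above the bench and passes over it; origin on the underside near its middle
- tin: bystander: round metal tin, 71 mm across, 37 mm high, on the bench in front of the crate, out of the gate's reach; origin under its centre
- offcut: bystander: limestone offcut 90 x 65 x 48 mm, on the bench off the crate's hinge corner; origin under its centre

How it is judged:
By the outcome, as a careful person would: the job done as asked, in the order asked, and still so for the second after the job is handed in, while the arm keeps its last pose, push and grip.
It also fails if it takes over 45 s, if anything falls off the work surface, if the arm or the gripper's body presses on something with over 40 N, if the wrist force passes 120 N, or if a joint passes its speed limit or range.

ROBOT

A 6-joint arm with a two-finger parallel gripper is mounted at the origin on the work surface. World frame = base frame: x ahead of the robot, y to its left, z up, the work surface at z = 0. Lengths are in m, angles in degrees, forces in N, time in s.
With the tool pointing down it reaches from about 0.3 to 0.75 m from the base axis. Payload 8.5 kg.
Tool frame: the origin (TCP) lies between the finger pads; the fingertips stand 17 mm ahead of it and the grasp point (between the pads) lies 2 mm behind it (env.tip_reach is the distance from the TCP to the fingertips, in m); z points along the fingers, y is the line along which they close (so a half turn about z gives the same grasp; the last joint's range is limited). The gripper opens to 85 mm and grips with 20 to 120 N. Pads are 22 mm wide; open, the fingers measure 114 mm over their backs; the gripper's body (76 mm by 85 mm) begins 54 mm behind the grasp point. The pads swing forward as they close: fully open they stand 13 mm farther back than shut.
Start: joints at [-75.361, 21.807, 74.336, -0, 83.858, -12.336], TCP at [0.249, -0.49, 0.248] pointing down, gripper open.
Joint ranges: [-178.18, 178.18], [-50.72, 133.34], [12.68, 142.11], [-81.47, 261.47], [9.98, 163.14], [-165.26, 165.26]. Speed limits (degrees/s): [136.94, 136.94, 180, 180, 180, 180].

INTERFACE

Orientations are given as a 3x3 rotation matrix whose columns are the frame's x, y, z axes.
In Python, from rig import env, viewer gives the robot as it stands.
- The arm moves only by the tool move_arm, never from a script. Its argument "motion" is a list of rows, each a list of 2 entries, a list of its own where there are three numbers: the shift along the tool's x, y, z normalised to -1 to 1, where 1 is 50 mm, then the turn, a rotation vector about the tool's x, y, z normalised to -1 to 1, where 1 is 8 degrees. A call has 1 to 20 rows; each row shifts and turns the commanded pose from where the row before left it, along the tool's axes as they then stand; what a row does not reach is not made up. A row lasts 1/10 s, in which the tool goes at most 50 mm and 8.59 degrees, less where a joint would pass 70% of its speed; a pose out of reach is approached as far as the arm can. A call with a number of a shift or a turn outside -1 to 1 is refused whole. A call with a gripper value outside its range is refused whole. "claw" is the closure, from 0 (fully open) to 1 (shut), set as the call begins (left out, the last holds). The fingers move at their own pace and stop on an object; "force" is the grip in N (left out, the last holds). Time passes only in rows, so rows that do not move let the fingers close. It gives the time, the measured TCP pose, the force, the opening and the grip force at its end, in the units of the state.
- env.observe(): the state, without advancing time (a new reading comes with each control period).
- viewer.get_image(name): name is "side" or "top"; returns a dict with "frame" (400x640x3 uint8, red, green, blue), "depth" (400x640 float32, m along the optical axis (not along the pixel's ray), 0 where there is no reading), "fx", "fy", "cx", "cy" (pixels), "eye" and "attitude" of the camera in the world. Camera axes: x right, y up, looking along -z (the intrinsics and any distortion apply to the point x, -y, -z); pixel columns grow to the right and rows downward; lengths in m; the calibration is good to about 2 mm. A picture is of the moment at which its call begins.
- env.close_job(): hands the job in; it is judged then, once.
The state is a dict: "time_s": time; "q": joint angles; "qvel": joint speeds; "joint_efforts": joint torques, N m; "position": TCP position; "tool_rot": TCP orientation; "ft_force": force on the tool from outside, world axes, zero at the start; "wrist_torque": the same for the moment, N m; "grip_width": finger opening in m; "gripper_force": force on a finger pad.
Only numpy, scipy, OpenCV 4.12 (cv2) and the standard library are available. Lean on these libraries where they do the work, as an engineer would, in place of code of your own. Each camera call takes 0.05 s, during which the arm holds its last target. There are 200 camera calls.

## Working session

There is one attempt and no reset: what is moved stays moved. The work goes in short steps, Python scripts to look and compute and a tool call to move; the robot and the scene stay as the last step left them, time stands still between calls to the robot, and variables do not carry over. Pictures are saved under pics/ and viewed, at most 10 in all, crops included, and the job is handed in when it is done.

Besides the shell and the picture viewer there is one more tool, called after ">>>" by a JSON object that holds its "api" and its "payload", one argument or row to a line. move_arm: Moves the arm, as the interface text tells. Scaled input: -1 to 1 covers 50 mm each way for a shift and 8 degrees each way for a turn. Its arguments: {"type":"object","properties":{"motion":{"type":"array","items":{"type":"array"}},"claw":{"type":"number"},"force":{"type":"number"}},"required":["motion"]}

```bash
mkdir -p pics; ls
cat > h.py <<'E'
import numpy as np, cv2
from rig import env, viewer
def shot(n,save):
    d=viewer.get_image(n); cv2.imwrite(f'pics/{save}.png',d['frame'][:,:,::-1]); np.savez(f'pics/{save}.npz',**{k:np.array(v) for k,v in d.items()}); return d
def pt(d,u,v,z=None):
    """world point by depth or at given depth"""
    D=d['depth'][int(v),int(u)] if z is None else z
    c=np.array([(u-d['cx'])/d['fx']*D,-(v-d['cy'])/d['fy']*D,-D])
    return d['eye']+d['attitude']@c
def onplane(d,u,v,h):
    r=d['attitude']@np.array([(u-d['cx'])/d['fx'],-(v-d['cy'])/d['fy'],-1.]); return d['eye']+r*(h-d['eye'][2])/r[2]
E
python3 - <<'E'
from h import *
for n in('top','side'):
    d=shot(n,n+'0'); print(n,d['eye'],d['attitude'],d['fx'],d['fy'],d['cx'],d['cy'],[k for k in d])
s=env.observe();print(s)
E
```

```text
pics
top [0.30654937 0.03790531 1.46959099] [[-0.04655574  0.97818485 -0.20245238]
 [-0.9989113  -0.04619023  0.00653225]
 [-0.00296158  0.20253608  0.97927032]] 469.1425353027239 469.1425353027239 319.1780896229278 192.13607687259514 ['frame', 'depth', 'fx', 'fy', 'cx', 'cy', 'eye', 'attitude']
side [0.20485051 0.90512638 0.77540147] [[-0.92965251  0.2053178  -0.30592614]
 [-0.36840506 -0.50699818  0.77925   ]
 [ 0.0048899   0.83713646  0.54697225]] 407.89827326713976 407.89827326713976 313.473658784866 199.9623768189328 ['frame', 'depth', 'fx', 'fy', 'cx', 'cy', 'eye', 'attitude']
{'time_s': 0.1, 'q': array([-7.53608054e+01,  2.18358309e+01,  7.43787430e+01, -7.71593365e-04,
        8.38575791e+01, -1.23366225e+01]), 'qvel': array([ 0.06568248, -0.06167805, -0.16341446,  0.00859184,  0.06094909,
        0.12535377]), 'joint_efforts': array([ 3.27685659e-03, -4.49218047e+01, -2.31657708e+01, -1.37858569e-04,
        3.73328789e-03,  8.82316620e-07]), 'position': array([ 0.24941408, -0.48992923,  0.2477955 ]), 'tool_rot': array([[ 8.91197446e-01,  4.53615479e-01, -3.31221494e-04],
       [ 4.53615527e-01, -8.91196655e-01,  1.21504291e-03],
       [ 2.55978785e-04, -1.23309035e-03, -9.99999207e-01]]), 'ft_force': array([0.16280816, 0.43053802, 0.37957729]), 'wrist_torque': array([ 0.0556924 , -0.03765842,  0.01150571]), 'gripper_force': 0.0, 'grip_width': 0.08559400017507277}
```

View pics/top0.png

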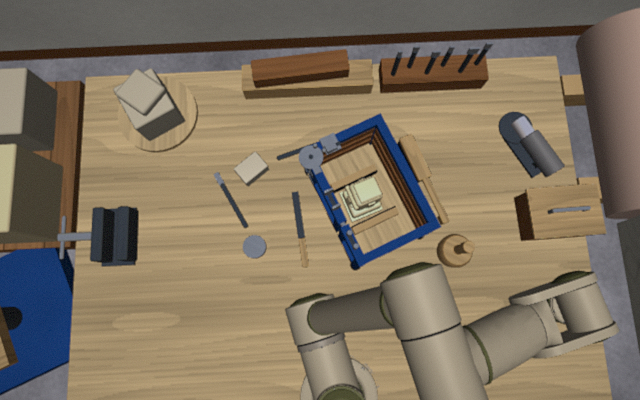

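View pics/side0.png

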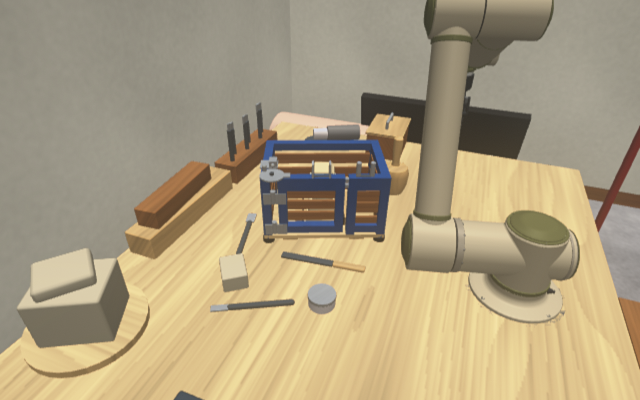

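The top view shows the crate at about (372,192) with its front to the left: hinge near (311,157), free end near (355,265). The side view shows the gate at (262-345,175) and the fixed panel at (350-387,180). I'll enlarge both.

Run:
```python
from h import *
a=cv2.imread('pics/top0.png')[100:280,280:460]; cv2.imwrite('pics/topc.png',cv2.resize(a,None,fx=3.3,fy=3.3,interpolation=cv2.INTER_CUBIC))
a=cv2.imread('pics/side0.png')[120:250,250:410]; cv2.imwrite('pics/sidec.png',cv2.resize(a,None,fx=4.5,fy=4.5,interpolation=cv2.INTER_CUBIC))
```

```text
(no output)
```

View pics/topc.png

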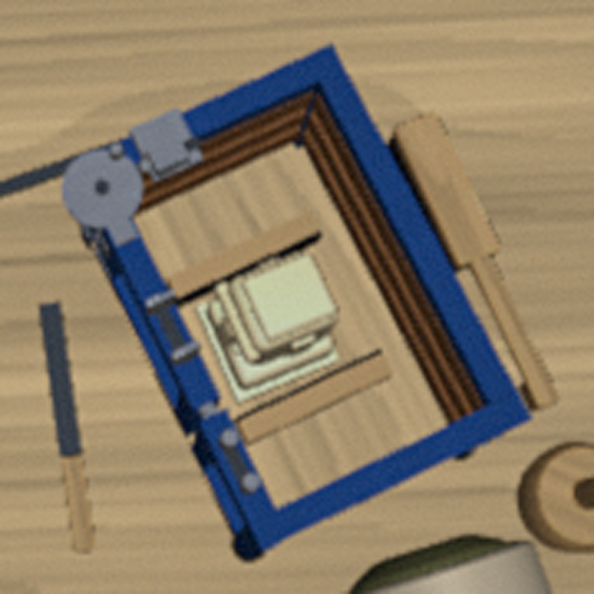

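View pics/sidec.png

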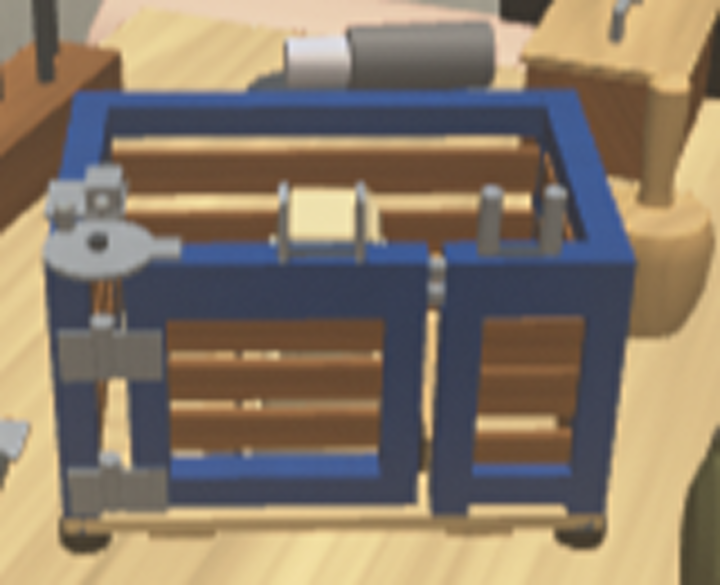

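The top crop shows the pin tops at about (230,437) and (251,482), and the paddle tops at about (160,299) and (186,352). In the side crop the pin tops are at (491,190) and (554,191), and the paddle tops at (284,184) and (361,184).

Run:
```python
from h import *
T=dict(np.load('pics/top0.npz'));S=dict(np.load('pics/side0.npz'))
tp=np.array([(230,437),(251,482),(160,299),(186,352)])/3.3+[280,100]-.35
sp=np.array([(491,190),(554,191),(284,184),(361,184)])/4.5+[250,120]-.4
def ray(d,u,v):
    r=d['attitude']@np.array([(u-d['cx'])/d['fx'],-(v-d['cy'])/d['fy'],-1.]);return d['eye'],r/np.linalg.norm(r)
P=[]
for a,b in zip(tp,sp):
    A=[];B=[]
    for o,r in(ray(T,*a),ray(S,*b)):
        M=np.eye(3)-np.outer(r,r);A.append(M);B.append(M@o)
    p=np.linalg.lstsq(np.vstack(A),np.hstack(B),rcond=None)[0];P.append(p)
    print(p,onplane(T,*a,.262),onplane(S,*b,.262),pt(T,*a))
t=(P[0]+P[1])/2;g=(P[2]+P[3])/2;print(t,g,np.linalg.norm(t-g),P[0]-P[1],P[2]-P[3],'yaw',np.degrees(np.arctan2(*(g-t)[[1,0]])))
# crate outline on top plane by colour: blue points
d=T;h,w=d['depth'].shape;vv,uu=np.mgrid[:h,:w];D=d['depth']
c=np.stack([(uu-d['cx'])/d['fx']*D,-(vv-d['cy'])/d['fy']*D,-D],-1)@d['attitude'].T+d['eye']
f=d['frame'].astype(int);m=(f[...,2]>f[...,0]+40)&(abs(c[...,2]-.22)<.008)&(uu>280)&(uu<460)
q=c[m];print(len(q),np.median(q[:,2]));r=cv2.minAreaRect(q[:,:2].astype(np.float32)*1000);print(r,cv2.boxPoints(r))
```

```text
[ 0.4472926  -0.04291783  0.26378989] [ 0.44731814 -0.04307284  0.262     ] [ 0.44833124 -0.04623293  0.262     ] [ 0.44755648 -0.04320994  0.25995537]
[ 0.41199892 -0.05710237  0.26313139] [ 0.41148063 -0.05729657  0.262     ] [ 0.41308867 -0.05920289  0.262     ] [ 0.41140879 -0.0572314   0.26282667]
[0.559496   0.00651903 0.26942895] [0.56013764 0.00607979 0.262     ] [ 0.56572422 -0.00674459  0.262     ] [0.56060896 0.00602064 0.25975556]
[ 0.51682778 -0.01162657  0.26889674] [ 0.51634881 -0.01231338  0.262     ] [ 0.52289606 -0.02418122  0.262     ] [ 0.51631172 -0.0123045   0.26221352]
[ 0.42964576 -0.0500101   0.26346064] [ 0.53816189 -0.00255377  0.26916284] 0.11857642410419358 [0.03529368 0.01418455 0.0006585 ] [0.04266822 0.01814561 0.00053221] yaw 23.62074608554927
2828 0.21954246542777556
((572.2757568359375, -109.50186157226562), (357.34185791015625, 245.64801025390625), 22.654176712036133) [[ 360.08206   -64.97251 ]
 [ 454.69778  -291.6679  ]
 [ 784.4695   -154.03122 ]
 [ 689.85376    72.664185]]
```

>>> {"api": "move_arm", "payload": {
  "motion": [
    [[0, 0, -0.3], [0, 0, 0]],
    [[0, 0, -0.3], [0, 0, -0.9]],
    [[0, 0, -0.3], [0, 0, -0.9]],
    [[0, 0, -0.3], [0, 0, -0.9]],
    [[0, 0, -0.3], [0, 0, -0.9]],
    [[0, 0, -0.3], [0, 0, -0.9]],
    [[0, 0, 0], [0, 0, -0.9]],
    [[0, 0, 0], [0, 0, -0.9]],
    [[0, 0, 0], [0, 0, -0.9]],
    [[0, 0, 0], [0, 0, -0.9]],
    [[0, 0, 0], [0, 0, -0.9]],
    [[0, 0, 0], [0, 0, -0.9]],
    [[0, 0, 0], [0, 0, -0.8]]
  ],
  "claw": 0
}}

```text
time_s: 1.4
position: [0.2494, -0.49, 0.3379]
tool_rot: [[-0.389, 0.921, -0.0], [0.921, 0.389, 0.001], [0.001, 0.0, -1.0]]
ft_force: [0.8, 0.4, -0.1]
grip_width: 0.0853
gripper_force: 0.0
```

```bash
cat > w.py <<'E'
from h import *
import sys
from scipy.spatial.transform import Rotation as R
def rep(x,y,z,yaw):
    """tool-frame shift mm/50 & turn deg/8 to target; yaw of tool x"""
    s=env.observe();Rt=s['tool_rot']
    a=np.radians(yaw);T=np.array([[np.cos(a),np.sin(a),0],[np.sin(a),-np.cos(a),0],[0,0,-1]])
    print('t',round(s['time_s'],2),'p',s['position'].round(4),'yaw',np.degrees(np.arctan2(Rt[1,0],Rt[0,0])).round(2),'q',s['q'].round(1),'F',s['ft_force'].round(1),'gw',round(s['grip_width'],4),round(s['gripper_force'],1))
    print('shift/50mm',(Rt.T@(np.array([x,y,z])-s['position'])/.05).round(3),'turn/8deg',(np.degrees(R.from_matrix(Rt.T@T).as_rotvec())/8).round(3))
rep(*map(float,sys.argv[1:]))
E
python3 w.py .4293 -.050 .336 112.65
```

```text
t 1.4 p [ 0.2494 -0.49    0.3379] yaw 112.86 q [-75.4  19.2  63.7  -0.   97.1 -98.2] F [ 0.8  0.4 -0.1] gw 0.0853 0.0
shift/50mm [6.712 6.734 0.046] turn/8deg [ 0.001 -0.007  0.026]
```

>>> {"api": "move_arm", "payload": {
  "motion": [
    [[0.2, 0.2, 0], [0, 0, 0.026]],
    [[0.4, 0.4, 0], [0, 0, 0]],
    [[0.5, 0.5, 0], [0, 0, 0]],
    [[0.5, 0.5, 0], [0, 0, 0]],
    [[0.5, 0.5, 0], [0, 0, 0]],
    [[0.5, 0.5, 0], [0, 0, 0]],
    [[0.5, 0.5, 0], [0, 0, 0]],
    [[0.5, 0.5, 0], [0, 0, 0]],
    [[0.5, 0.5, 0], [0, 0, 0]],
    [[0.5, 0.5, 0], [0, 0, 0]],
    [[0.5, 0.5, 0], [0, 0, 0]],
    [[0.5, 0.5, 0], [0, 0, 0]],
    [[0.5, 0.5, 0], [0, 0, 0]],
    [[0.4, 0.4, 0], [0, 0, 0]],
    [[0.2, 0.23, 0.04], [0, 0, 0]],
    [[0, 0, 0], [0, 0, 0]],
    [[0, 0, 0], [0, 0, 0]]
  ]
}}

```text
time_s: 3.1
position: [0.4327, -0.052, 0.3362]
tool_rot: [[-0.38, 0.925, -0.0], [0.925, 0.38, -0.0], [0.0, -0.0, -1.0]]
ft_force: [-0.4, 0.2, 0.1]
grip_width: 0.0854
gripper_force: 0.0
```

```bash
python3 w.py .4293 -.050 .244 112.65
python3 - <<'E'
from h import *
shot('top','t1');shot('side','s1')
a=cv2.imread('pics/t1.png')[130:280,290:450];b=cv2.imread('pics/s1.png')[80:230,270:430]
cv2.imwrite('pics/c1.png',cv2.resize(np.hstack([a,b]),None,fx=2.5,fy=2.5,interpolation=cv2.INTER_CUBIC))
E
```

```text
t 3.1 p [ 0.4327 -0.052   0.3362] yaw 112.31 q [-22.5   6.9  80.4  -0.   92.7 -44.8] F [-0.4  0.2  0.1] gw 0.0854 0.0
shift/50mm [ 0.062 -0.046  1.845] turn/8deg [-0.003 -0.001 -0.043]
```

View pics/c1.png

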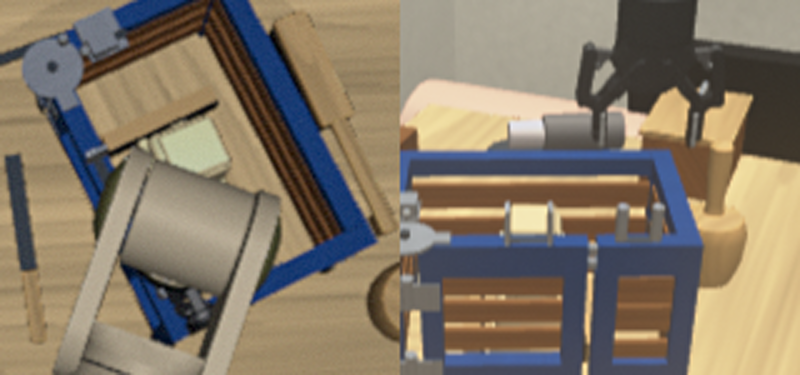

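The gripper stands square above the pins. Its fingers are at (600,135) and (695,135), with the pins at (622,220) and (657,220) between them. I'll correct by a few mm and go down.

>>> {"api": "move_arm", "payload": {
  "motion": [
    [[0.06, -0.046, 0.2], [0, 0, -0.043]],
    [[0, 0, 0.3], [0, 0, 0]],
    [[0, 0, 0.3], [0, 0, 0]],
    [[0, 0, 0.3], [0, 0, 0]],
    [[0, 0, 0.3], [0, 0, 0]],
    [[0, 0, 0.25], [0, 0, 0]],
    [[0, 0, 0.15], [0, 0, 0]],
    [[0, 0, 0], [0, 0, 0]],
    [[0, 0, 0], [0, 0, 0]]
  ]
}}

```text
time_s: 4.1
position: [0.43, -0.0508, 0.2468]
tool_rot: [[-0.385, 0.923, 0.001], [0.923, 0.385, -0.0], [-0.001, 0.0, -1.0]]
ft_force: [0.5, -0.2, 0.3]
grip_width: 0.0851
gripper_force: 0.0
```

```bash
python3 w.py .4293 -.050 .244 112.65
```

```text
t 4.1 p [ 0.43   -0.0508  0.2468] yaw 112.66 q [-22.5  10.1  91.6  -0.   78.3 -45.1] F [ 0.5 -0.2  0.3] gw 0.0851 0.0
shift/50mm [ 0.019 -0.007  0.056] turn/8deg [0.003 0.004 0.002]
```

>>> {"api": "move_arm", "payload": {
  "motion": [
    [[0.019, -0.007, 0.04], [0, 0, 0]],
    [[0, 0, 0], [0, 0, 0]],
    [[0, 0, 0], [0, 0, 0]],
    [[0, 0, 0], [0, 0, 0]],
    [[0, 0, 0], [0, 0, 0]],
    [[0, 0, 0], [0, 0, 0]],
    [[0, 0, 0], [0, 0, 0]],
    [[0, 0, 0], [0, 0, 0]]
  ],
  "claw": 0.75,
  "force": 25
}}

```text
time_s: 4.9
position: [0.4307, -0.0494, 0.2454]
tool_rot: [[-0.386, 0.922, 0.005], [0.922, 0.386, 0.0], [-0.002, 0.005, -1.0]]
ft_force: [7.6, 4.5, 4.7]
grip_width: 0.0283
gripper_force: 27.3
```

```bash
python3 w.py .4293 -.050 .336 112.65
```

```text
t 4.9 p [ 0.4307 -0.0494  0.2454] yaw 112.72 q [-22.3  10.1  91.8   0.1  77.8 -45.1] F [7.6 4.5 4.7] gw 0.0283 27.3
shift/50mm [-0.003 -0.022 -1.813] turn/8deg [0.034 0.013 0.009]
```

>>> {"api": "move_arm", "payload": {
  "motion": [
    [[0, 0, 0], [0, 0, 0]],
    [[0, 0, 0], [0, 0, 0]],
    [[0, 0, 0], [0, 0, 0]]
  ]
}}

```text
time_s: 5.2
position: [0.4307, -0.0494, 0.2454]
tool_rot: [[-0.386, 0.922, 0.005], [0.922, 0.386, 0.0], [-0.002, 0.005, -1.0]]
ft_force: [7.6, 4.2, 5.0]
grip_width: 0.0281
gripper_force: 27.3
```

>>> {"api": "move_arm", "payload": {
  "motion": [
    [[0, 0, 0], [0, 0, 0]],
    [[0, 0, 0], [0, 0, 0]],
    [[0, 0, 0], [0, 0, 0]],
    [[0, 0, 0], [0, 0, 0]],
    [[0, 0, 0], [0, 0, 0]],
    [[0, 0, 0], [0, 0, 0]],
    [[0, 0, -0.2], [0, 0, 0]],
    [[0, 0, -0.4], [0, 0, 0]],
    [[0, 0, -0.4], [0, 0, 0]],
    [[0, 0, -0.4], [0, 0, 0]],
    [[0, 0.2, -0.2], [0, 0, 0]],
    [[0, 0.4, 0], [0, 0, 0]],
    [[0, 0.5, 0], [0, 0, 0]],
    [[0, 0.5, 0], [0, 0, 0]],
    [[0, 0.5, 0], [0, 0, 0]],
    [[0, 0.3, 0], [0, 0, 0]],
    [[0, 0, 0], [0, 0, 0]],
    [[0, 0, 0], [0, 0, 0]]
  ],
  "claw": 0
}}

```text
time_s: 7.0
position: [0.5396, -0.0034, 0.3246]
tool_rot: [[-0.386, 0.922, -0.0], [0.922, 0.386, -0.0], [-0.0, -0.0, -1.0]]
ft_force: [-0.3, 0.1, 0.3]
grip_width: 0.0854
gripper_force: 0.0
```

```bash
python3 w.py .540 -.003 .244 112.65
python3 - <<'E'
from h import *
shot('top','t2');shot('side','s2')
b=cv2.imread('pics/s2.png')[100:220,290:410]
cv2.imwrite('pics/c2.png',cv2.resize(b,None,fx=5,fy=5,interpolation=cv2.INTER_CUBIC))
E
```

```text
t 7.0 p [ 0.5396 -0.0034  0.3246] yaw 112.73 q [-12.9  18.3  67.1  -0.   94.6 -35.7] F [-0.3  0.1  0.3] gw 0.0854 0.0
shift/50mm [0.003 0.011 1.612] turn/8deg [-0.002  0.     0.01 ]
```

View pics/c2.png

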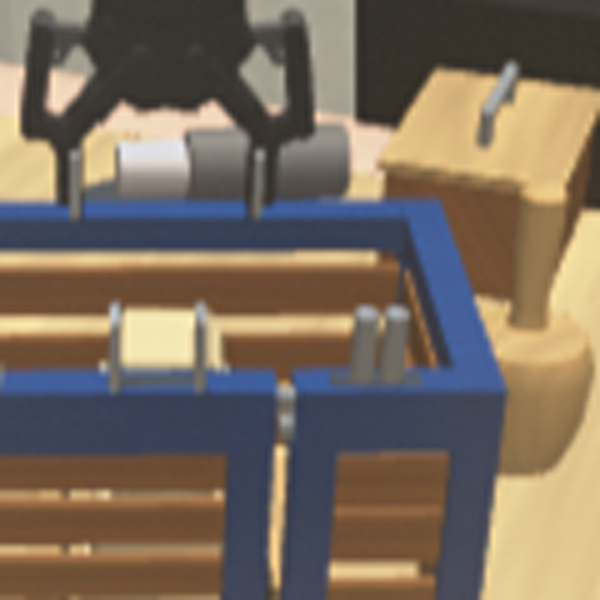

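The pins are together at (365,345) and (397,345), and the gripper is centred over the paddles at (115,345) and (200,345). Next I'll lower and squeeze.

>>> {"api": "move_arm", "payload": {
  "motion": [
    [[0, 0.01, 0.2], [0, 0, 0.01]],
    [[0, 0, 0.3], [0, 0, 0]],
    [[0, 0, 0.3], [0, 0, 0]],
    [[0, 0, 0.3], [0, 0, 0]],
    [[0, 0, 0.3], [0, 0, 0]],
    [[0, 0, 0.16], [0, 0, 0]],
    [[0, 0, 0], [0, 0, 0]],
    [[0, 0, 0], [0, 0, 0]]
  ]
}}

```text
time_s: 7.9
position: [0.5404, -0.0032, 0.2468]
tool_rot: [[-0.385, 0.923, 0.001], [0.923, 0.385, -0.0], [-0.0, 0.001, -1.0]]
ft_force: [-0.1, -1.1, 0.7]
grip_width: 0.0851
gripper_force: 0.0
```

>>> {"api": "move_arm", "payload": {
  "motion": [
    [[0, 0, 0], [0, 0, 0]],
    [[0, 0, 0], [0, 0, 0]],
    [[0, 0, 0], [0, 0, 0]],
    [[0, 0, 0], [0, 0, 0]],
    [[0, 0, 0], [0, 0, 0]],
    [[0, 0, 0], [0, 0, 0]],
    [[0, 0, 0], [0, 0, 0]],
    [[0, 0, 0], [0, 0, 0]],
    [[0, 0, 0], [0, 0, 0]],
    [[0, 0, 0], [0, 0, 0]]
  ],
  "claw": 0.8,
  "force": 40
}}

```text
time_s: 8.9
position: [0.5417, -0.0029, 0.2478]
tool_rot: [[-0.385, 0.923, 0.005], [0.923, 0.385, -0.0], [-0.002, 0.005, -1.0]]
ft_force: [6.7, 3.3, 6.5]
grip_width: 0.0281
gripper_force: 41.1
```

```bash
python3 w.py .540 -.003 .246 112.65
```

```text
t 8.9 p [ 0.5417 -0.0029  0.2478] yaw 112.67 q [-12.9  20.9  75.9   0.1  82.9 -35.5] F [6.7 3.3 6.5] gw 0.0281 41.1
shift/50mm [ 0.011 -0.033  0.036] turn/8deg [0.035 0.015 0.002]
```

>>> {"api": "move_arm", "payload": {
  "motion": [
    [[0.05, 0.02, 0], [0, 0, 0.13]],
    [[0.094, 0.002, 0], [0, 0, 0.25]],
    [[0.094, 0.002, 0], [0, 0, 0.25]],
    [[0.141, 0.004, 0], [0, 0, 0.375]],
    [[0.141, 0.004, 0], [0, 0, 0.375]],
    [[0.141, 0.004, 0], [0, 0, 0.375]],
    [[0.141, 0.004, 0], [0, 0, 0.375]],
    [[0, 0, 0], [0, 0, 0]]
  ]
}}

```text
time_s: 9.7
position: [0.5322, 0.0365, 0.2478]
tool_rot: [[-0.097, 0.995, 0.003], [0.995, 0.097, -0.001], [-0.001, 0.003, -1.0]]
ft_force: [1.4, -2.3, 7.4]
grip_width: 0.0281
gripper_force: 40.5
```

```bash
cat > g.py <<'E'
from h import *
s=env.observe();y=s['tool_rot'][:2,1];H=np.array([.6663,.0490]);v=s['position'][:2]-H
ang=202.65-np.degrees(np.arctan2(v[1],v[0]))%360
print('open(pos)',ang.round(2),'r',np.hypot(*v).round(4),'open(rot)',(22.65-np.degrees(np.arctan2(y[1],y[0]))).round(2),'Ftool',(s['tool_rot'].T@s['ft_force']).round(1),'M',s['wrist_torque'].round(2),'gw',s['grip_width'].round(4),s['gripper_force'],s['position'].round(4),'t',s['time_s'],'q6',s['q'].round(0))
E
python3 g.py
```

```text
Traceback (most recent call last):
  File "g.py", line 4, in <module>
    print('open(pos)',ang.round(2),'r',np.hypot(*v).round(4),'open(rot)',(22.65-np.degrees(np.arctan2(y[1],y[0]))).round(2),'Ftool',(s['tool_rot'].T@s['ft_force']).round(1),'M',s['wrist_torque'].round(2),'gw',s['grip_width'].round(4),s['gripper_force'],s['position'].round(4),'t',s['time_s'],'q6',s['q'].round(0))
                                                                                                                                                                                                                 ^^^^^^^^^^^^^^^^^^^^^
AttributeError: 'float' object has no attribute 'round'
```

>>> {"api": "move_arm", "payload": {
  "motion": [
    [[0.141, 0.004, 0], [0, 0, 0.375]],
    [[0.141, 0.004, 0], [0, 0, 0.375]],
    [[0.141, 0.004, 0], [0, 0, 0.375]],
    [[0.141, 0.004, 0], [0, 0, 0.375]],
    [[0.141, 0.004, 0], [0, 0, 0.375]],
    [[0.141, 0.004, 0], [0, 0, 0.375]],
    [[0.141, 0.004, 0], [0, 0, 0.375]],
    [[0.141, 0.004, 0], [0, 0, 0.375]],
    [[0.141, 0.004, 0], [0, 0, 0.375]],
    [[0.141, 0.004, 0], [0, 0, 0.375]],
    [[0.141, 0.004, 0], [0, 0, 0.375]],
    [[0.141, 0.004, 0], [0, 0, 0.375]],
    [[0.141, 0.004, 0], [0, 0, 0.375]],
    [[0.05, 0, 0], [0, 0, 0.13]],
    [[0, 0, 0], [0, 0, 0]]
  ]
}}

```text
time_s: 11.2
position: [0.5556, 0.1253, 0.2478]
tool_rot: [[0.566, 0.825, 0.003], [0.825, -0.566, -0.001], [0.001, 0.003, -1.0]]
ft_force: [2.4, -1.4, 6.9]
grip_width: 0.0276
gripper_force: 40.6
```

```bash
sed -i "s/s\['grip_width'\].round(4)/s['grip_width']/" g.py; python3 g.py
```

```text
open(pos) 57.23 r 0.1345 open(rot) 57.1 Ftool [ 0.2  2.8 -6.9] M [-0.34  0.13  0.23] gw 0.027628635567847473 40.64699828624725 [0.5556 0.1253 0.2478] t 11.2 q6 [ 1. 24. 71. -0. 85. 35.]
```

>>> {"api": "move_arm", "payload": {
  "motion": [
    [[0.141, 0.004, 0], [0, 0, 0.375]],
    [[0.141, 0.004, 0], [0, 0, 0.375]],
    [[0.141, 0.004, 0], [0, 0, 0.375]],
    [[0.141, 0.004, 0], [0, 0, 0.375]],
    [[0.141, 0.004, 0], [0, 0, 0.375]],
    [[0.141, 0.004, 0], [0, 0, 0.375]],
    [[0.141, 0.004, 0], [0, 0, 0.375]],
    [[0.094, 0.002, 0], [0, 0, 0.25]],
    [[0, 0, 0], [0, 0, 0]],
    [[0, 0, 0], [0, 0, 0]],
    [[0, 0, 0], [0, 0, 0]],
    [[0, 0, 0], [0, 0, 0]],
    [[0, 0, 0], [0, 0, 0]],
    [[0, 0, 0], [0, 0, 0]]
  ]
}}

```text
time_s: 12.6
position: [0.594, 0.1623, 0.2478]
tool_rot: [[0.843, 0.538, 0.003], [0.538, -0.843, -0.001], [0.002, 0.002, -1.0]]
ft_force: [1.5, -1.9, 7.3]
grip_width: 0.0282
gripper_force: 40.6
```

```bash
python3 g.py;python3 - <<'E'
from h import *
shot('top','t3');shot('side','s3')
a=cv2.imread('pics/t3.png')[90:290,230:430];b=cv2.imread('pics/s3.png')[80:280,220:420]
cv2.imwrite('pics/c3.png',cv2.resize(np.hstack([a,b]),None,fx=2,fy=2,interpolation=cv2.INTER_CUBIC))
E
```

```text
open(pos) 80.11 r 0.1344 open(rot) 80.08 Ftool [ 0.3  2.4 -7.3] M [-0.37  0.1   0.38] gw 0.028243985610844114 40.61646223068237 [0.594  0.1623 0.2478] t 12.6 q6 [ 4. 29. 63. -0. 88. 62.]
```

View pics/c3.png

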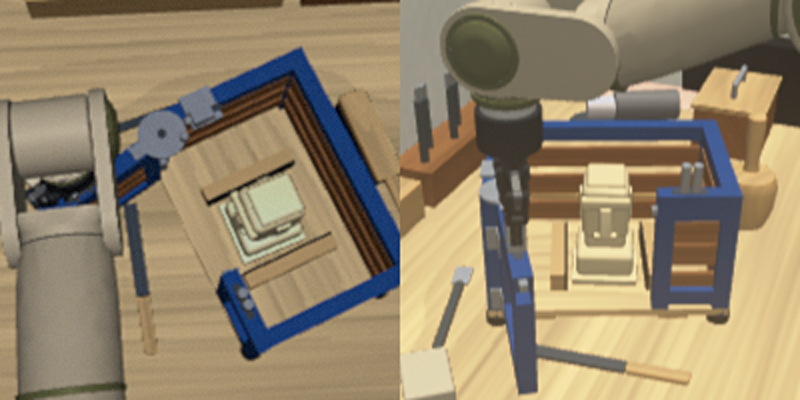

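The gate stands about 80° open, seen at (515,320) in the side view, and the gripper still holds its paddles. The transit pins are still together at (690,178). The head and the rasp stand where they were, so I'll hand the job in.

```bash
python3 -c "
from rig import env
print(env.close_job())"
```

```text
the job is handed in; nothing more can be done
None
```

The transit catch is drawn back and the gate is held still at about 80° open with its paddles squeezed; the job was handed in after about 13 s, with the head and the other things I could see in the last pictures left in place.

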